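# Turn the oil bottles one notch along the rack

### The arm

A 6-joint arm with a two-finger parallel gripper is mounted at the origin on a cart in front of the work surface, level with it; the furniture and walls round the work are solid. World frame = base frame: x ahead of the robot, y to its left, z up, the work surface at z = 0. Lengths are in mm, angles in rad, forces in N, time in s.
With the tool pointing down it reaches from about 350 to 775 mm from the base axis. Payload 7.3 kg.
Tool frame: the origin (TCP) lies between the finger pads; the fingertips stand 14 mm ahead of it and the grasp point (between the pads) lies 5 mm behind it; z points along the fingers, y is the line along which they close (so a half turn about z gives the same grasp; the last joint's range is limited). The gripper opens to 92 mm and grips with 3 to 60 N. Pads are 19 mm wide; open, the fingers measure 130 mm over their backs; the gripper's body (75 mm by 190 mm) begins 47 mm behind the grasp point.
Start: joints at [-1.437, 0.342, 1.524, -0, 1.275, -0.146], TCP at [145.008, -504.595, 240.741] pointing down, gripper open.
Joint ranges: [-2.53, 2.53], [-0.77, 2.02], [0.04, 2.7], [-1, 4.14], [0.28, 2.66], [-3.11, 3.11]. Speed limits (rad/s): [2.57, 2.57, 3.14, 3.14, 3.14, 3.14].

### API

Orientations are given as [roll, pitch, yaw] about the fixed x, y, z axes, in that order (R = Rz(yaw) Ry(pitch) Rx(roll)).
In Python, from plant import get_obs, cams, close_job gives the robot as it stands. The module is installed in compiled form; this text tells all that it offers.
- The arm moves only by the shell command python3 -m creep 'ROWS'. ROWS is JSON, a list of rows, each an object of numbers: "hand": the opening, from 0 (shut) to 1 (fully open); "tx", "ty", "tz": the shift along the tool's x, y, z in m; "spin": the turn about the tool's z in degrees. In form: [{"hand": .., "tx": .., "ty": .., "tz": .., "spin": ..}, ...]. A call has 1 to 5 rows; each row shifts and turns the commanded pose from where the row before left it, along the tool's axes as they then stand; what a row does not reach is not made up. A row lasts 1/8 s, in which the tool goes at most 62.5 mm and 10.7 degrees, less where a joint would pass 70% of its speed; a pose out of reach is approached as far as the arm can. A call is refused whole if a number of a shift passes 0.0625 or a number of a turn 10.7, either way. A call with a gripper value outside its range is refused whole. The fingers move at their own pace and stop on an object; the grip force is fixed at half the most. Time passes only in rows, so rows that do not move let the fingers close. It gives the time, the measured TCP pose, the force, the opening and the grip force at its end, in the units of the state.
- get_obs(): the state, without advancing time (a new reading comes with each control period).
- cams.capture(name): name is "side" or "top" or "wrist"; returns a dict with "color" (420x560x3 uint8, red, green, blue), "K" (3x3 intrinsics, pixels), "R" (3x3) and "t" (3): a world point X has camera coordinates R X + t. Camera axes: x right, y down, z forward; pixel columns grow to the right and rows downward; lengths in mm; the calibration is good to about 2 mm. The wrist camera is an equidistant fisheye: a pixel r from the principal point sees the ray r / f radians off the axis. A picture is of the moment at which its call begins. There is no depth.
- close_job(): hands the job in; it is judged then, once.
The state is a dict: "time": time; "joint_positions": joint angles; "dq": joint speeds; "tau": joint torques, N m; "tool_pos": TCP position; "tcp_rot": TCP orientation; "contact_force": force on the tool from outside, world axes, zero at the start; "moment": the same for the moment, N m; "grip_width": finger opening in mm; "finger_force": force on a finger pad.
Only numpy, scipy, OpenCV 4.12 (cv2) and the standard library are available. Lean on these libraries where they do the work, as an engineer would, in place of code of your own. Each camera call takes 0.05 s, during which the arm holds its last target. There are 200 camera calls.

### The job

Two oil bottles lie label down in the notched turning rack, behind an empty notch and one bottle that has already been turned. Without picking anything up, push on top of each with the fingertips so that it rolls exactly one notch along towards the brass end bar - the front one first, then the one behind it - and settles in its new notch half turned, with the label up. Leave the turned bottle and the things round the rack where they are.

Things in the scene. Friction and masses are not known exactly. Their poses are not given: they have to be found in the camera images.
- rack: Fixed wooden rack (sizes in mm): two oak rails 278 long, 18 wide, 32 high, 54 apart (centres). Origin under its middle at table height; +y along the rails from steel to brass end bar (roughly robot's left), x across them. Each rail: four square notches 24 wide, 8 deep, pitch 61.1; flat lands 37.1 wide between, z = 32. End bars across both ends, top at z = 51.
- notch1 (a point): Notch 1, counted from the steel end bar: the point where the axis of a bottle seated there passes the rack's middle (48 mm above the table; bottle's top 68). Axes as the rack's. Rolling one notch along turns a bottle just half over. It rests on the notch's two upper edges; on a land its axis is at 52 mm. A bottle to be turned lies here at the start.
- notch2 (a point): Notch 2, counted from the steel end bar: the point where the axis of a bottle seated there passes the rack's middle (48 mm above the table; bottle's top 68). Axes as the rack's. Rolling one notch along turns a bottle just half over. It rests on the notch's two upper edges; on a land its axis is at 52 mm. A bottle to be turned lies here at the start.
- notch3 (a point): Notch 3, counted from the steel end bar: the point where the axis of a bottle seated there passes the rack's middle (48 mm above the table; bottle's top 68). Axes as the rack's. Rolling one notch along turns a bottle just half over. It rests on the notch's two upper edges; on a land its axis is at 52 mm. Empty at the start.
- notch4 (a point): Notch 4, counted from the steel end bar: the point where the axis of a bottle seated there passes the rack's middle (48 mm above the table; bottle's top 68). Axes as the rack's. Rolling one notch along turns a bottle just half over. It rests on the notch's two upper edges; on a land its axis is at 52 mm. The turned bottle lies here.
- white_cap_bottle: Brown bottle with a white cap and a paper label, lying label down in notch 1 or notch 2; 100 mm long with cap, glass body 88 mm long and 40 mm in diameter, 0.09 to 0.18 kg; lies across the rails, cap away from the robot. Origin: centre of its base, on its axis; own +z points to the cap, own -x out of the middle of the label.
- white_cap_bottle_mid (a point): White-capped bottle to be turned: middle of the glass body, on its axis, 44 mm from the base. About 0.5 N sideways on top of a seated bottle rolls it over the notch edge (the top moves about twice as far as the axis); it coasts little and stays where it stops on a land.
- black_cap_bottle: Brown bottle with a black cap and a paper label, lying label down in notch 1 or notch 2; 100 mm long with cap, glass body 88 mm long and 40 mm in diameter, 0.09 to 0.18 kg; lies across the rails, cap away from the robot. Origin: centre of its base, on its axis; own +z points to the cap, own -x out of the middle of the label.
- black_cap_bottle_mid (a point): Black-capped bottle to be turned: middle of the glass body, on its axis, 44 mm from the base. About 0.5 N sideways on top of a seated bottle rolls it over the notch edge (the top moves about twice as far as the axis); it coasts little and stays where it stops on a land.
- turned_bottle: Brown bottle with a white cap that has already been turned: it lies label up in notch 4, next to the brass end bar; 100 mm long with cap, glass body 88 mm long and 40 mm in diameter, 0.09 to 0.18 kg; lies across the rails, cap away from the robot. Origin: centre of its base, on its axis; own +z points to the cap, own -x out of the middle of the label.
- turned_bottle_mid (a point): Turned bottle: middle of the glass body, on its axis, 44 mm from the base. About 0.5 N sideways on top of a seated bottle rolls it over the notch edge (the top moves about twice as far as the axis); it coasts little and stays where it stops on a land.
- test_candle: Bystander: pale green candle in a straight glass, 68 mm wide, 78 mm high, upright behind the rack's left end. Origin: centre of its underside.
- oil_bottle: Bystander: large brown bottle with a white cap, 52 mm wide, 129 mm high, upright behind the rack. Origin: centre of its underside.
- brown_tin: Bystander: closed brown tin, 70 mm wide, 48 mm high, left of the rack. Origin: centre of its underside.
Things that resemble listed ones, but are neither listed nor needed, are in the scene too. What is shaped like the black_cap_bottle but pink is not meant.

How it is judged (in metres and radians):
On the way:
1. the front bottle lies label up in the third notch while the other still lies label down in the first (((y of white_cap_bottle_mid in the frame of notch3 between -0.006 and 0.006 m and x of white_cap_bottle_mid in the frame of notch3 between -0.025 and 0.025 m and z of white_cap_bottle_mid in the frame of notch3 between -0.004 and 0.003 m and angle between white_cap_bottle's own x axis and vertical above 2.54159 rad and linear speed of white_cap_bottle below 0.01 m/s and angular speed of white_cap_bottle below 0.3 rad/s and y of black_cap_bottle_mid in the frame of notch1 between -0.006 and 0.006 m and x of black_cap_bottle_mid in the frame of notch1 between -0.025 and 0.025 m and z of black_cap_bottle_mid in the frame of notch1 between -0.004 and 0.003 m and angle between black_cap_bottle's own x axis and vertical below 0.6 rad) or (y of black_cap_bottle_mid in the frame of notch3 between -0.006 and 0.006 m and x of black_cap_bottle_mid in the frame of notch3 between -0.025 and 0.025 m and z of black_cap_bottle_mid in the frame of notch3 between -0.004 and 0.003 m and angle between black_cap_bottle's own x axis and vertical above 2.54159 rad and linear speed of black_cap_bottle below 0.01 m/s and angular speed of black_cap_bottle below 0.3 rad/s and y of white_cap_bottle_mid in the frame of notch1 between -0.006 and 0.006 m and x of white_cap_bottle_mid in the frame of notch1 between -0.025 and 0.025 m and z of white_cap_bottle_mid in the frame of notch1 between -0.004 and 0.003 m and angle between white_cap_bottle's own x axis and vertical below 0.6 rad))), for 0.2 s.
At the end, for the whole second after the job is handed in: The front bottle rests in notch 3 and the other in notch 2, each seated (axis within 6 mm along the rack and 3 mm in height of the notch's point, its middle within 25 mm of the rack's middle), label up within 0.6 rad and at rest; the turned bottle is still seated label up in notch 4 (((y of white_cap_bottle_mid in the frame of notch3 between -0.006 and 0.006 m and x of white_cap_bottle_mid in the frame of notch3 between -0.025 and 0.025 m and z of white_cap_bottle_mid in the frame of notch3 between -0.004 and 0.003 m and angle between each of white_cap_bottle, black_cap_bottle's own x axis and vertical above 2.54159 rad and linear speed of each of white_cap_bottle, black_cap_bottle below 0.01 m/s and angular speed of each of white_cap_bottle, black_cap_bottle below 0.3 rad/s and y of black_cap_bottle_mid in the frame of notch2 between -0.006 and 0.006 m and x of black_cap_bottle_mid in the frame of notch2 between -0.025 and 0.025 m and z of black_cap_bottle_mid in the frame of notch2 between -0.004 and 0.003 m) or (y of black_cap_bottle_mid in the frame of notch3 between -0.006 and 0.006 m and x of black_cap_bottle_mid in the frame of notch3 between -0.025 and 0.025 m and z of black_cap_bottle_mid in the frame of notch3 between -0.004 and 0.003 m and angle between each of black_cap_bottle, white_cap_bottle's own x axis and vertical above 2.54159 rad and linear speed of each of black_cap_bottle, white_cap_bottle below 0.01 m/s and angular speed of each of black_cap_bottle, white_cap_bottle below 0.3 rad/s and y of white_cap_bottle_mid in the frame of notch2 between -0.006 and 0.006 m and x of white_cap_bottle_mid in the frame of notch2 between -0.025 and 0.025 m and z of white_cap_bottle_mid in the frame of notch2 between -0.004 and 0.003 m)) and y of turned_bottle_mid in the frame of notch4 between -0.006 and 0.006 m and x of turned_bottle_mid in the frame of notch4 between -0.025 and 0.025 m and z of turned_bottle_mid in the frame of notch4 between -0.004 and 0.003 m and angle between turned_bottle's own x axis and vertical above 2.54159 rad); the robot touches nothing.
It fails at once if a bottle is lifted clear of the rails (its middle more than 12 mm above its rolling height) (height (world z) of any of white_cap_bottle_mid, black_cap_bottle_mid, turned_bottle_mid above 0.064 m).
It fails at once if a bottle falls off the rails (height (world z) of any of white_cap_bottle_mid, black_cap_bottle_mid, turned_bottle_mid below 0.036 m).
It fails at once if the turned bottle is knocked (moved more than 10 mm) (distance of turned_bottle_mid from where it was at the start of the episode above 0.01 m).
It fails at once if a thing beside the rack is moved more than 15 mm (distance of any of test_candle, oil_bottle, brown_tin from where it was at the start of the episode above 0.015 m).
It also fails if it takes over 64 s, if anything falls off the work surface, if the arm or the gripper's body presses on something with over 40 N, if the wrist force passes 120 N, or if a joint passes its speed limit or range.

## Working session

There is one attempt and no reset: what is moved stays moved. The work goes in short steps, Python scripts to look and compute and a shell command to move; the robot and the scene stay as the last step left them, time stands still between calls to the robot, and variables do not carry over. Pictures are saved under pics/ and viewed, at most 10 in all, crops included, and the job is handed in when it is done.

```bash
mkdir -p pics
python3 - <<'E'
from plant import get_obs,cams
import cv2,pickle
d={n:cams.capture(n) for n in("top","side")}
pickle.dump(d,open("v0.pkl","wb"))
for n in d:
  cv2.imwrite(f"pics/{n}0.png",d[n]["color"][:,:,::-1]); print(n,d[n]["K"].tolist(),d[n]["R"].round(3).tolist(),d[n]["t"].round(1).tolist())
o=get_obs();print({k:o[k] for k in("time","tool_pos","tcp_rot","grip_width","contact_force")})
E
```

```text
top [[461.91305054871606, 0.0, 286.6175128584781], [0.0, 461.91305054871606, 208.92947001471416], [0.0, 0.0, 1.0]] [[-0.002, -1.0, -0.002], [-0.99, 0.002, -0.142], [0.142, 0.001, -0.99]] [213.5, 587.4, 980.0]
side [[476.92611088663034, 0.0, 275.61709818099695], [0.0, 476.92611088663034, 206.01128064679], [0.0, 0.0, 1.0]] [[0.981, -0.195, -0.014], [-0.141, -0.655, -0.743], [0.136, 0.73, -0.669]] [-559.4, 278.0, 821.6]
{'time': 0.1, 'tool_pos': array([ 144.97141053, -504.24640744,  240.12949786]), 'tcp_rot': array([-3.14027682e+00, -2.02850866e-04,  2.79808770e-01]), 'grip_width': 91.69622841237049, 'contact_force': array([-0.18319267, -0.31922177, -0.18969042])}
```

View pics/top0.png

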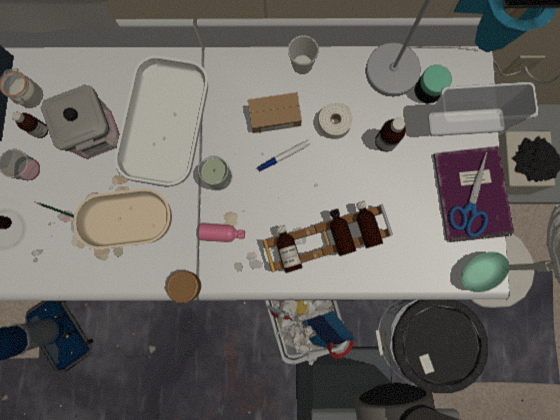

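View pics/side0.png

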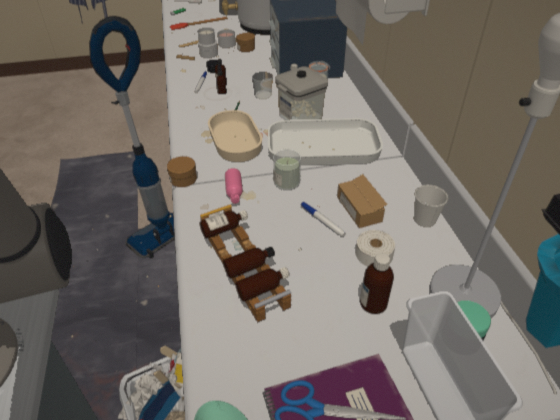

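The top view shows the rack from the brass bar near (268,253) to the steel bar near (387,221). The turned bottle is at (289,250) and the two others at (341,232) and (370,228). In the side view the black-capped bottle is in front (notch 2) and a white-capped one is in notch 1.

Run:
```python
import cv2,pickle,numpy as np
d=pickle.load(open("v0.pkl","rb"))
a=d["top"]["color"][190:290,250:400,::-1];b=d["side"]["color"][195:325,190:310,::-1]
cv2.imwrite("pics/ctop.png",cv2.resize(a,None,fx=5,fy=5,interpolation=cv2.INTER_CUBIC))
cv2.imwrite("pics/cside.png",cv2.resize(b,None,fx=4.5,fy=4.5,interpolation=cv2.INTER_CUBIC))
```

```text
(no output)
```

View pics/ctop.png

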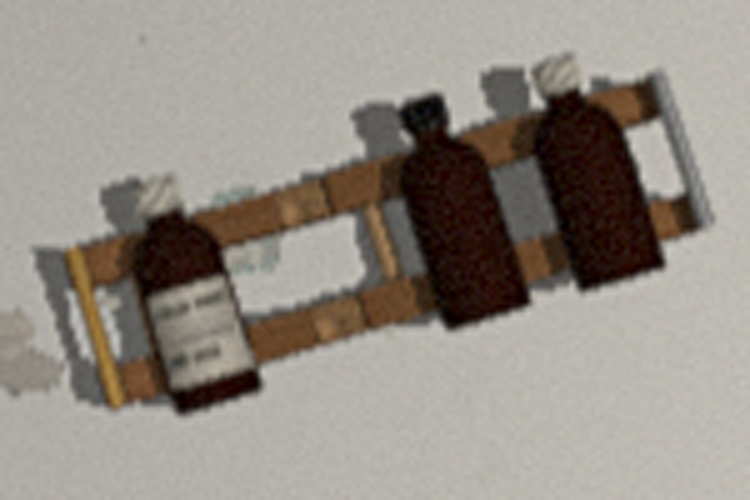

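View pics/cside.png

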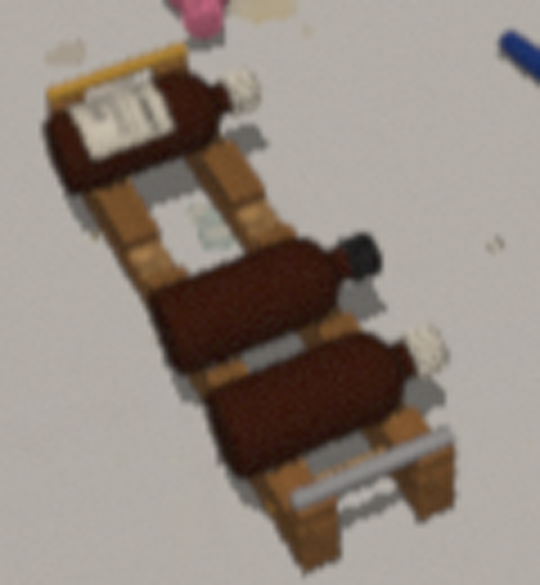

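The crop gives the brass bar ends at (72,248) and (115,402), and the steel bar ends at (657,75) and (703,222). The empty notch 3 shows at (303,202) and (340,320). Next I turn these into world positions.

```bash
cat > h.py <<'E'
import numpy as np
def ray(c,u,v,z):
    d=c["R"].T@np.linalg.inv(c["K"])@np.array([u,v,1.]);o=-c["R"].T@c["t"]
    return o+d*(z-o[2])/d[2]
def tri(c1,p1,c2,p2):
    A=[];b=[]
    for c,p in((c1,p1),(c2,p2)):
        d=c["R"].T@np.linalg.inv(c["K"])@np.array([*p,1.]);d/=np.linalg.norm(d);o=-c["R"].T@c["t"];P=np.eye(3)-np.outer(d,d);A.append(P);b.append(P@o)
    return np.linalg.solve(sum(A),sum(b))
E
python3 - <<'E'
import cv2,pickle,numpy as np
from h import *
np.set_printoptions(precision=1,suppress=True)
d=pickle.load(open("v0.pkl","rb"));T=d["top"];S=d["side"]
f=lambda x,y,z:ray(T,250+x/5,190+y/5,z)
g=lambda x,y,z:ray(S,190+x/4.5,195+y/4.5,z)
E=[f(72,248,51),f(115,402,51),f(657,75,51),f(703,222,51)]
print("bars",E)
print("bars side",[g(186,46,51),g(50,94,51),g(452,435,51),g(296,498,51)])
b=(E[0]+E[1])/2;s=(E[2]+E[3])/2;o=(b+s)/2;yv=(b-s)/np.linalg.norm(b-s)
xv=np.array([yv[1],-yv[0],0]);print("len",np.linalg.norm(b-s),"origin",o,"yaw",np.arctan2(xv[1],xv[0]))
for n in range(4):print("notch",n+1,o+yv*61.1*(n-1.5))
print("notch3 seen",f(303,202,26),f(340,320,26))
for n,c in d.items():
    im=c["color"].astype(int);m=((im.sum(2)<110)&(im[...,0]>im[...,2]+10)).astype(np.uint8)
    k,l,st,ce=cv2.connectedComponentsWithStats(m)
    for i in range(1,k):
        if st[i,4]>150:
            cnt=cv2.findContours((l==i).astype(np.uint8),0,2)[0][0];r=cv2.minAreaRect(cnt)
            p=ray(c,*ce[i],50); print(n,ce[i],st[i,4],p,"rack",(p-o)@xv,(p-o)@yv,r[1])
E
```

```text
bars [array([519.4, 260.6,  51. ]), array([453. , 241.8,  51. ]), array([594.9,   4.1,  51. ]), array([530.1, -13.9,  51. ])]
bars side [array([523.2, 257.1,  51. ]), array([455.3, 236.7,  51. ]), array([598.6,  -0.1,  51. ]), array([531.6, -17.6,  51. ])]
len 267.2170353080855 origin [524.3 123.2  51. ] yaw 0.28947486116152465
notch 1 [550.5  35.3  51. ]
notch 2 [533.1  93.9  51. ]
notch 3 [515.6 152.5  51. ]
notch 4 [498.2 211.   51. ]
notch3 seen [541.6 158.8  26. ] [489.1 142.9  26. ]
top [ 28.3 122.6] 219 [785.1 795.1  50. ] rack 441.67563476077544 569.5642489897908 (21.411958694458008, 15.58197021484375)
top [391.5 133.7] 271 [757.  -23.7  50. ] rack 181.016710997847 -207.21755320790743 (21.63330841064453, 20.523906707763672)
top [368.3 227.8] 615 [544.8  34.   50. ] rack -5.8297175253721525 -91.2684077130927 (38.243682861328125, 21.1795711517334)
top [341.5 235.3] 637 [528.5  92.9  50. ] rack -4.664237235932551 -30.182734534359298 (39.21223831176758, 19.922346115112305)
top [284.3 240.5] 207 [517.3 217.5  50. ] rack 20.20538787600655 92.40391551825991 (14.513101577758789, 18.258419036865234)
side [221.5  80.9] 167 [567.  838.6  50. ] rack 245.120386169082 673.4838393335767 (8.0, 27.0)
side [221.2 225.2] 347 [494.4 200.3  50. ] rack -6.735005698337409 82.4524879369828 (17.556171417236328, 39.91103744506836)
side [244.5 262. ] 757 [527.3  89.   50. ] rack -6.927219392644415 -33.59498716582052 (19.35234832763672, 45.18352508544922)
side [377.4 288.6] 962 [755.9 -25.2  50. ] rack 179.6060900615537 -208.3248261406712 (27.007844924926758, 47.07391357421875)
side [257.8 283.9] 840 [543.4  30.6  50. ] rack -8.16449238471321 -94.15727276938769 (20.746416091918945, 45.43202590942383)
```

Run:
```python
import pickle
from h import *
d=pickle.load(open("v0.pkl","rb"));print(tri(d["top"],(485,270),d["side"],(222,425)).round())
```

```text
[ 451. -215.   51.]
```

```bash
R='{"hand":0,"tx":0.036,"ty":-0.030,"tz":0,"spin":0}'
python3 -m creep '[{"hand":0,"tx":0.036,"ty":-0.030,"tz":0,"spin":-0.5},{"hand":0,"tx":0.036,"ty":-0.030,"tz":0,"spin":0},{"hand":0,"tx":0.036,"ty":-0.030,"tz":0,"spin":0},{"hand":0,"tx":0.036,"ty":-0.030,"tz":0,"spin":0},{"hand":0,"tx":0.036,"ty":-0.030,"tz":0,"spin":0}]'
python3 -m creep '[{"hand":0,"tx":0.036,"ty":-0.030,"tz":0,"spin":0},{"hand":0,"tx":0.036,"ty":-0.030,"tz":0,"spin":0},{"hand":0,"tx":0.036,"ty":-0.030,"tz":0,"spin":0},{"hand":0,"tx":0.036,"ty":-0.030,"tz":0,"spin":0},{"hand":0,"tx":0.036,"ty":-0.030,"tz":0,"spin":0}]'
```

```text
time: 0.72
tool_pos: [275.8, -308.3, 240.5]
tcp_rot: [-3.141, -0.0, 0.288]
contact_force: [1.0, -1.2, -0.1]
grip_width: 46.4
finger_force: 0.0
time: 1.35
tool_pos: [405.6, -113.3, 240.6]
tcp_rot: [3.142, 0.0, 0.289]
contact_force: [0.4, -0.9, 0.9]
grip_width: 1.0
finger_force: 0.0
```

```bash
python3 -m creep '[{"hand":0,"tx":0.036,"ty":-0.030,"tz":0,"spin":0},{"hand":0,"tx":0.036,"ty":-0.029,"tz":0,"spin":0},{"hand":0,"tx":0.036,"ty":-0.029,"tz":0,"spin":0},{"hand":0,"tx":0.036,"ty":-0.029,"tz":0,"spin":0},{"hand":0,"tx":0.034,"ty":-0.029,"tz":0,"spin":0}]'
python3 -m creep '[{"hand":0,"tx":0,"ty":0,"tz":0.045,"spin":0},{"hand":0,"tx":0,"ty":0,"tz":0.045,"spin":0},{"hand":0,"tx":0,"ty":0,"tz":0.04,"spin":0},{"hand":0,"tx":0,"ty":0,"tz":0.012,"spin":0},{"hand":0,"tx":0,"ty":0,"tz":0,"spin":0}]'
python3 - <<'E'
from plant import cams,get_obs
import cv2
for n in("wrist","side"):
  c=cams.capture(n)["color"][:,:,::-1]
  cv2.imwrite(f"pics/{n}1.png",c if n=="wrist" else cv2.resize(c[150:340,160:360],None,fx=3,fy=3))
E
```

```text
time: 1.98
tool_pos: [534.8, 77.2, 240.3]
tcp_rot: [3.142, 0.001, 0.289]
contact_force: [0.6, -0.3, -0.3]
grip_width: 0.4
finger_force: 0.0
time: 2.6
tool_pos: [534.2, 75.8, 98.7]
tcp_rot: [-3.141, 0.001, 0.288]
contact_force: [0.1, 0.3, 0.5]
grip_width: 0.6
finger_force: 0.0
```

View pics/side1.png

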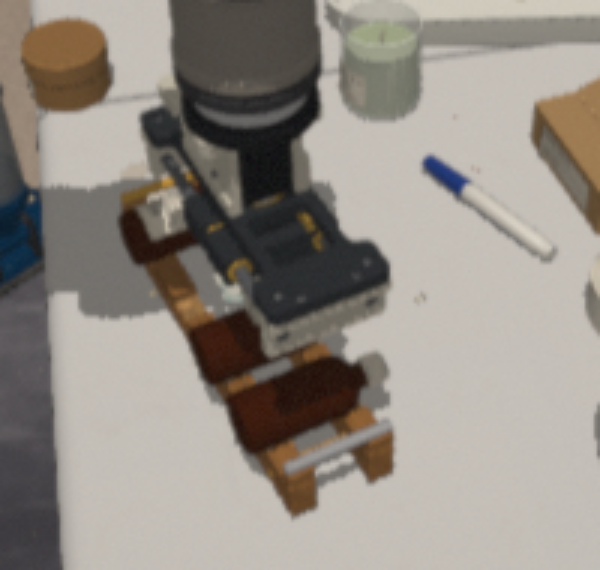

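The side crop shows the gripper above the front bottle, hiding the fingertips, with the rear bottle undisturbed at about (300,400). I now descend by feel.

```bash
python3 -m creep '[{"hand":0,"tx":0,"ty":0,"tz":0.013,"spin":0},{"hand":0,"tx":0,"ty":0,"tz":0.0,"spin":0},{"hand":0,"tx":0,"ty":0,"tz":0,"spin":0}]'
python3 -m creep '[{"hand":0,"tx":0,"ty":0,"tz":0.0015,"spin":0},{"hand":0,"tx":0,"ty":0,"tz":0,"spin":0}]'
python3 -m creep '[{"hand":0,"tx":0,"ty":0,"tz":0.0015,"spin":0},{"hand":0,"tx":0,"ty":0,"tz":0,"spin":0}]'
```

```text
time: 3.08
tool_pos: [534.3, 75.8, 85.9]
tcp_rot: [3.141, -0.0, 0.289]
contact_force: [0.2, 0.3, 0.0]
grip_width: 0.3
finger_force: 0.0
time: 3.32
tool_pos: [534.2, 75.8, 84.2]
tcp_rot: [3.141, -0.0, 0.289]
contact_force: [-0.3, 0.2, 0.4]
grip_width: 0.4
finger_force: 0.0
time: 3.58
tool_pos: [534.1, 75.8, 82.6]
tcp_rot: [3.142, 0.0, 0.289]
contact_force: [-0.6, 0.1, 0.2]
grip_width: 0.3
finger_force: 0.0
```

```bash
python3 -m creep '[{"hand":0,"tx":0,"ty":0,"tz":0.001,"spin":0},{"hand":0,"tx":0,"ty":0,"tz":0,"spin":0}]'|grep -E 'pos|contact'
python3 -m creep '[{"hand":0,"tx":0,"ty":0,"tz":0.001,"spin":0},{"hand":0,"tx":0,"ty":0,"tz":0,"spin":0}]'|grep -E 'pos|contact'
```

```text
tool_pos: [534.2, 75.8, 81.6]
contact_force: [-0.4, -0.8, -0.1]
tool_pos: [534.1, 75.8, 80.6]
contact_force: [0.1, -0.1, 0.8]
```

```bash
python3 -m creep '[{"hand":0,"tx":0,"ty":0,"tz":0.001,"spin":0},{"hand":0,"tx":0,"ty":0,"tz":0,"spin":0}]'|grep -E 'pos|contact'
python3 - <<'E'
from plant import cams,get_obs
import cv2
print(get_obs()["contact_force"])
c=cams.capture("wrist")["color"][:,:,::-1]
cv2.imwrite("pics/wrist2.png",c)
E
```

```text
tool_pos: [534.2, 75.8, 79.6]
contact_force: [-0.1, -0.4, -0.1]
[-0.07052866 -0.44505111 -0.07918062]
```

View pics/wrist2.png

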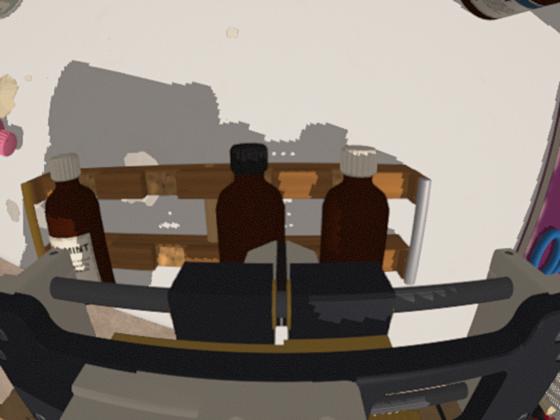

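The wrist view shows the closed tips as a thin wedge at (280,240), just behind the black-capped bottle (cap at 248,158) and not yet on its top. The tips are thin along the rack, so I'll lift and turn the hand 90° to put the 19 mm pad width along the rolling direction.

```bash
python3 -m creep '[{"hand":0,"tx":0,"ty":0,"tz":-0.03,"spin":0},{"hand":0,"tx":0,"ty":0,"tz":-0.01,"spin":0}]'|grep -E 'pos|contact'
python3 -c "
from plant import get_obs
o=get_obs();print(o['joint_positions'],o['time'])"
```

```text
tool_pos: [535.1, 75.8, 121.1]
contact_force: [0.7, -0.1, 0.4]
[-1.04020708e-03  4.92678514e-01  1.64714357e+00 -9.24581744e-05
  9.99016844e-01  1.28128436e+00] 4.625
```

```bash
python3 -m creep '[{"hand":0.25,"tx":0,"ty":0,"tz":0,"spin":-10},{"hand":0.25,"tx":0,"ty":0,"tz":0,"spin":-10},{"hand":0.25,"tx":0,"ty":0,"tz":0,"spin":-10},{"hand":0.25,"tx":0,"ty":0,"tz":0,"spin":-10},{"hand":0.25,"tx":0,"ty":0,"tz":0,"spin":-10}]' >/dev/null
python3 -m creep '[{"hand":0.25,"tx":0,"ty":0,"tz":0,"spin":-10},{"hand":0.25,"tx":0,"ty":0,"tz":0,"spin":-10},{"hand":0.25,"tx":0,"ty":0,"tz":0,"spin":-10},{"hand":0.25,"tx":0,"ty":0,"tz":0,"spin":-10},{"hand":0.25,"tx":0.01,"ty":-0.004,"tz":0.02,"spin":0}]'
python3 -m creep '[{"hand":0.25,"tx":0,"ty":0,"tz":0.016,"spin":0},{"hand":0.25,"tx":0,"ty":0,"tz":0,"spin":0},{"hand":0.25,"tx":0,"ty":0,"tz":0,"spin":0}]'
```

```text
time: 5.88
tool_pos: [528.8, 84.0, 100.3]
tcp_rot: [3.138, 0.001, 1.861]
contact_force: [-0.5, -0.5, -0.0]
grip_width: 23.0
finger_force: 0.0
time: 6.25
tool_pos: [527.7, 84.0, 83.4]
tcp_rot: [-3.141, 0.0, 1.859]
contact_force: [1.2, 0.6, -0.8]
grip_width: 22.7
finger_force: 0.0
```

```bash
python3 -m creep '[{"hand":0.25,"tx":0,"ty":0,"tz":0.001,"spin":0},{"hand":0.25,"tx":0,"ty":0,"tz":0,"spin":0}]'|grep -E 'pos|contact'
python3 -m creep '[{"hand":0.25,"tx":0,"ty":0,"tz":0.001,"spin":0},{"hand":0.25,"tx":0,"ty":0,"tz":0,"spin":0}]'|grep -E 'pos|contact'
```

```text
tool_pos: [527.6, 84.2, 82.7]
contact_force: [-0.1, -0.9, -0.0]
tool_pos: [527.7, 84.2, 81.9]
contact_force: [-0.8, -0.9, 1.6]
```

```bash
python3 -m creep '[{"hand":0.25,"tx":0,"ty":0,"tz":0.001,"spin":0},{"hand":0.25,"tx":0,"ty":0,"tz":0,"spin":0}]'|grep -E 'pos|contact'
```

```text
tool_pos: [527.8, 84.2, 81.6]
contact_force: [-1.4, -0.7, 8.3]
```

```bash
python3 -m creep '[{"hand":0.25,"tx":0.0022,"ty":0,"tz":-0.0009,"spin":0},{"hand":0.25,"tx":0.0022,"ty":0,"tz":-0.0007,"spin":0},{"hand":0.25,"tx":0.0033,"ty":0,"tz":-0.0008,"spin":0},{"hand":0.25,"tx":0.0033,"ty":0,"tz":-0.0007,"spin":0},{"hand":0.25,"tx":0.0035,"ty":0,"tz":-0.0005,"spin":0}]'|grep -E 'pos|contact'
python3 -m creep '[{"hand":0.25,"tx":0.0034,"ty":0,"tz":-0.0004,"spin":0},{"hand":0.25,"tx":0.0035,"ty":0,"tz":-0.0002,"spin":0},{"hand":0.25,"tx":0.0035,"ty":0,"tz":-0.0001,"spin":0},{"hand":0.25,"tx":0.005,"ty":0,"tz":0,"spin":0},{"hand":0.25,"tx":0.005,"ty":0,"tz":0,"spin":0}]'|grep -E 'pos|contact'
python3 -m creep '[{"hand":0.25,"tx":0,"ty":0,"tz":0,"spin":0}]'
python3 - <<'E'
from plant import cams
import cv2
cv2.imwrite("pics/wrist3.png",cams.capture("wrist")["color"][:,:,::-1])
E
```

```text
tool_pos: [523.7, 98.0, 85.0]
contact_force: [-1.5, -1.4, 7.7]
tool_pos: [517.8, 117.8, 85.8]
contact_force: [-1.5, 0.5, 7.3]
time: 8.38
tool_pos: [517.7, 118.2, 85.7]
tcp_rot: [3.141, 0.0, 1.86]
contact_force: [-2.3, 0.6, 8.1]
grip_width: 22.9
finger_force: 3.9
```

View pics/wrist3.png

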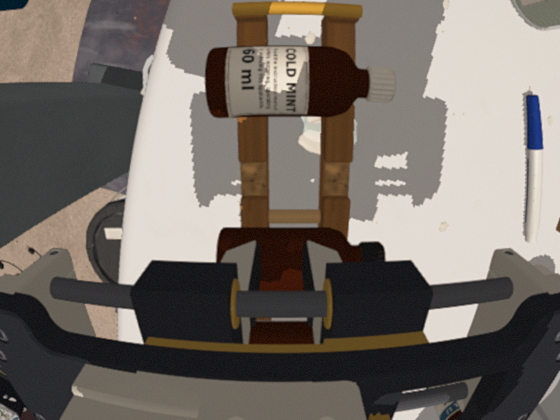

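The wrist view shows the front bottle at (290,245), off its notch and on the land, still under the tips. The turned bottle at (290,80) hasn't moved. I re-grip on top for stroke 2.

```bash
python3 -m creep '[{"hand":0.25,"tx":0,"ty":0,"tz":-0.006,"spin":0},{"hand":0.25,"tx":-0.018,"ty":0,"tz":0,"spin":0},{"hand":0.25,"tx":0,"ty":0,"tz":0.003,"spin":0},{"hand":0.25,"tx":0,"ty":0,"tz":0.0028,"spin":0},{"hand":0.25,"tx":0,"ty":0,"tz":0,"spin":0}]'|grep -E 'pos|contact'
```

```text
tool_pos: [522.8, 100.2, 85.9]
contact_force: [-3.0, -1.7, 9.9]
```

Good contact; roll 40 mm at the top.

```bash
python3 -m creep '[{"hand":0.25,"tx":0.002,"ty":0,"tz":-0.0002,"spin":0},{"hand":0.25,"tx":0.004,"ty":0,"tz":0,"spin":0},{"hand":0.25,"tx":0.004,"ty":0,"tz":0,"spin":0},{"hand":0.25,"tx":0.005,"ty":0,"tz":0,"spin":0},{"hand":0.25,"tx":0.005,"ty":0,"tz":0,"spin":0}]'|grep -E 'pos|contact'
python3 -m creep '[{"hand":0.25,"tx":0.005,"ty":0,"tz":0,"spin":0},{"hand":0.25,"tx":0.005,"ty":0,"tz":0,"spin":0},{"hand":0.25,"tx":0.005,"ty":0,"tz":0,"spin":0},{"hand":0.25,"tx":0.005,"ty":0,"tz":0,"spin":0},{"hand":0.25,"tx":0,"ty":0,"tz":0,"spin":0}]'|grep -E 'pos|contact'
python3 -m creep '[{"hand":0.25,"tx":0,"ty":0,"tz":-0.006,"spin":0},{"hand":0.25,"tx":-0.022,"ty":0,"tz":0,"spin":0},{"hand":0.25,"tx":0,"ty":0,"tz":0.003,"spin":0},{"hand":0.25,"tx":0,"ty":0,"tz":0.0028,"spin":0},{"hand":0.25,"tx":0,"ty":0,"tz":0,"spin":0}]'|grep -E 'pos|contact'
```

```text
tool_pos: [516.9, 119.8, 85.9]
contact_force: [-1.9, -0.3, 8.7]
tool_pos: [511.2, 139.3, 85.6]
contact_force: [-1.2, -0.3, 5.8]
tool_pos: [517.4, 118.1, 85.9]
contact_force: [-2.3, -0.4, 5.7]
```

```bash
python3 -m creep '[{"hand":0.25,"tx":0.003,"ty":0,"tz":0,"spin":0},{"hand":0.25,"tx":0.005,"ty":0,"tz":0,"spin":0},{"hand":0.25,"tx":0.005,"ty":0,"tz":0,"spin":0},{"hand":0.25,"tx":0.005,"ty":0,"tz":0,"spin":0},{"hand":0.25,"tx":0.005,"ty":0,"tz":0,"spin":0}]'|grep -E 'pos|contact'
python3 -m creep '[{"hand":0.25,"tx":0.004,"ty":0,"tz":0,"spin":0},{"hand":0.25,"tx":0.003,"ty":0,"tz":0,"spin":0},{"hand":0.25,"tx":0,"ty":0,"tz":0,"spin":0}]'|grep -E 'pos|contact'
```

```text
tool_pos: [510.7, 140.5, 86.0]
contact_force: [-2.1, -0.2, 5.6]
tool_pos: [508.8, 146.9, 85.6]
contact_force: [-2.5, 0.3, 5.2]
```

```bash
python3 -m creep '[{"hand":0.25,"tx":0.003,"ty":0,"tz":0,"spin":0},{"hand":0.25,"tx":0,"ty":0,"tz":0,"spin":0}]'|grep -E 'pos|contact'
python3 -m creep '[{"hand":0.25,"tx":0.003,"ty":0,"tz":0,"spin":0},{"hand":0.25,"tx":0,"ty":0,"tz":0,"spin":0}]'|grep -E 'pos|contact'
```

```text
tool_pos: [508.1, 149.5, 85.5]
contact_force: [-1.9, 0.5, 4.4]
tool_pos: [507.2, 152.4, 85.3]
contact_force: [-0.2, -0.9, -0.0]
```

Contact has dropped off, so the bottle has tipped into the notch. I lift, move back and look.

```bash
python3 -m creep '[{"hand":0.25,"tx":0,"ty":0,"tz":-0.02,"spin":0},{"hand":0.25,"tx":-0.045,"ty":0,"tz":-0.02,"spin":0},{"hand":0.25,"tx":-0.05,"ty":0,"tz":0,"spin":0},{"hand":0.25,"tx":0,"ty":0,"tz":0,"spin":0}]'
python3 - <<'E'
from plant import cams
import cv2,pickle
c=cams.capture("wrist");pickle.dump(c,open("w4.pkl","wb"))
cv2.imwrite("pics/wrist4.png",c["color"][:,:,::-1])
E
```

```text
time: 12.92
tool_pos: [535.5, 58.3, 125.6]
tcp_rot: [3.141, 0.001, 1.855]
contact_force: [-0.8, 0.9, -0.1]
grip_width: 23.0
finger_force: 0.0
```

View pics/wrist4.png

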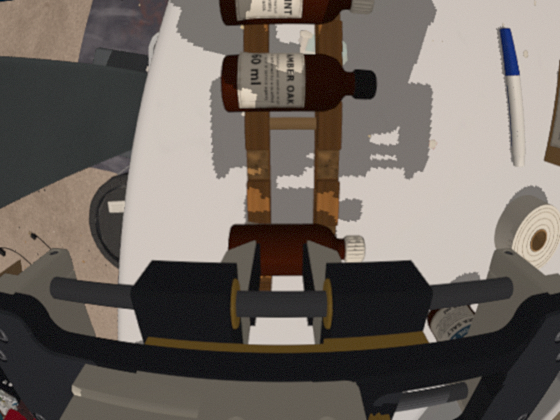

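The black-capped bottle now lies label up in notch 3 (300,82), and the white-capped one is still label down at (290,250). I go to bottle 1 with the same routine.

```bash
python3 -m creep '[{"hand":0.25,"tx":-0.034,"ty":0,"tz":0,"spin":0},{"hand":0.25,"tx":0,"ty":0,"tz":0.022,"spin":0},{"hand":0.25,"tx":0,"ty":0,"tz":0.02,"spin":0},{"hand":0.25,"tx":0,"ty":0,"tz":0,"spin":0},{"hand":0.25,"tx":0,"ty":0,"tz":0,"spin":0}]'|grep -E 'pos|contact'
python3 -m creep '[{"hand":0.25,"tx":0,"ty":0,"tz":0.0015,"spin":0},{"hand":0.25,"tx":0,"ty":0,"tz":0,"spin":0}]'|grep -E 'pos|contact'
python3 -m creep '[{"hand":0.25,"tx":0,"ty":0,"tz":0.0007,"spin":0},{"hand":0.25,"tx":0,"ty":0,"tz":0,"spin":0}]'|grep -E 'pos|contact'
```

```text
tool_pos: [543.7, 29.5, 83.4]
contact_force: [-0.4, -0.9, 0.8]
tool_pos: [544.0, 28.8, 82.2]
contact_force: [-0.2, 0.4, -0.5]
tool_pos: [544.1, 28.6, 81.8]
contact_force: [-1.3, -0.0, 4.0]
```

```bash
python3 -m creep '[{"hand":0.25,"tx":0,"ty":0,"tz":-0.004,"spin":0},{"hand":0.25,"tx":-0.003,"ty":0,"tz":0,"spin":0},{"hand":0.25,"tx":0,"ty":0,"tz":0.003,"spin":0},{"hand":0.25,"tx":0,"ty":0,"tz":0.0014,"spin":0},{"hand":0.25,"tx":0,"ty":0,"tz":0,"spin":0}]'|grep -E 'pos|contact'
```

```text
tool_pos: [545.2, 25.4, 81.6]
contact_force: [-1.9, -1.1, 7.5]
```

Same contact as before; pivot out of the notch, then the second stroke.

```bash
python3 -m creep '[{"hand":0.25,"tx":0.0022,"ty":0,"tz":-0.0009,"spin":0},{"hand":0.25,"tx":0.0022,"ty":0,"tz":-0.0007,"spin":0},{"hand":0.25,"tx":0.0033,"ty":0,"tz":-0.0008,"spin":0},{"hand":0.25,"tx":0.0033,"ty":0,"tz":-0.0007,"spin":0},{"hand":0.25,"tx":0.0035,"ty":0,"tz":-0.0005,"spin":0}]'|grep -E 'pos|contact'
python3 -m creep '[{"hand":0.25,"tx":0.0034,"ty":0,"tz":-0.0004,"spin":0},{"hand":0.25,"tx":0.0035,"ty":0,"tz":-0.0002,"spin":0},{"hand":0.25,"tx":0.0035,"ty":0,"tz":-0.0001,"spin":0},{"hand":0.25,"tx":0.005,"ty":0,"tz":0,"spin":0},{"hand":0.25,"tx":0.005,"ty":0,"tz":0,"spin":0}]'|grep -E 'pos|contact'
python3 -m creep '[{"hand":0.25,"tx":0,"ty":0,"tz":0,"spin":0}]'|grep -E 'pos|contact'
python3 -m creep '[{"hand":0.25,"tx":0,"ty":0,"tz":-0.006,"spin":0},{"hand":0.25,"tx":-0.018,"ty":0,"tz":0,"spin":0},{"hand":0.25,"tx":0,"ty":0,"tz":0.003,"spin":0},{"hand":0.25,"tx":0,"ty":0,"tz":0.0028,"spin":0},{"hand":0.25,"tx":0,"ty":0,"tz":0,"spin":0}]'|grep -E 'pos|contact'
```

```text
tool_pos: [541.0, 39.5, 85.1]
contact_force: [-1.6, -1.2, 6.8]
tool_pos: [535.1, 59.4, 85.8]
contact_force: [-1.3, 0.2, 6.3]
tool_pos: [535.0, 59.7, 85.8]
contact_force: [-1.1, -0.1, 7.8]
tool_pos: [540.1, 41.6, 85.9]
contact_force: [-2.0, -0.7, 6.7]
```

```bash
python3 -m creep '[{"hand":0.25,"tx":0.002,"ty":0,"tz":0,"spin":0},{"hand":0.25,"tx":0.004,"ty":0,"tz":0,"spin":0},{"hand":0.25,"tx":0.004,"ty":0,"tz":0,"spin":0},{"hand":0.25,"tx":0.005,"ty":0,"tz":0,"spin":0},{"hand":0.25,"tx":0.005,"ty":0,"tz":0,"spin":0}]'|grep -E 'pos|contact'
python3 -m creep '[{"hand":0.25,"tx":0.005,"ty":0,"tz":0,"spin":0},{"hand":0.25,"tx":0.005,"ty":0,"tz":0,"spin":0},{"hand":0.25,"tx":0.005,"ty":0,"tz":0,"spin":0},{"hand":0.25,"tx":0.005,"ty":0,"tz":0,"spin":0},{"hand":0.25,"tx":0,"ty":0,"tz":0,"spin":0}]'|grep -E 'pos|contact'
python3 -m creep '[{"hand":0.25,"tx":0,"ty":0,"tz":-0.006,"spin":0},{"hand":0.25,"tx":-0.022,"ty":0,"tz":0,"spin":0},{"hand":0.25,"tx":0,"ty":0,"tz":0.003,"spin":0},{"hand":0.25,"tx":0,"ty":0,"tz":0.0028,"spin":0},{"hand":0.25,"tx":0,"ty":0,"tz":0,"spin":0}]'|grep -E 'pos|contact'
```

```text
tool_pos: [534.2, 61.1, 86.0]
contact_force: [-2.2, -0.9, 7.5]
tool_pos: [528.5, 80.6, 85.7]
contact_force: [-2.0, -0.1, 6.5]
tool_pos: [534.7, 59.5, 85.9]
contact_force: [-1.5, -0.7, 4.9]
```

```bash
python3 -m creep '[{"hand":0.25,"tx":0.003,"ty":0,"tz":0,"spin":0},{"hand":0.25,"tx":0.005,"ty":0,"tz":0,"spin":0},{"hand":0.25,"tx":0.005,"ty":0,"tz":0,"spin":0},{"hand":0.25,"tx":0.005,"ty":0,"tz":0,"spin":0},{"hand":0.25,"tx":0.005,"ty":0,"tz":0,"spin":0}]'|grep -E 'pos|contact'
python3 -m creep '[{"hand":0.25,"tx":0.004,"ty":0,"tz":0,"spin":0},{"hand":0.25,"tx":0.003,"ty":0,"tz":0,"spin":0},{"hand":0.25,"tx":0.003,"ty":0,"tz":0,"spin":0},{"hand":0.25,"tx":0,"ty":0,"tz":0,"spin":0}]'|grep -E 'pos|contact'
python3 -m creep '[{"hand":0.25,"tx":0.003,"ty":0,"tz":0,"spin":0},{"hand":0.25,"tx":0,"ty":0,"tz":0,"spin":0}]'|grep -E 'pos|contact'
```

```text
tool_pos: [528.0, 81.9, 86.0]
contact_force: [-1.9, -0.2, 5.3]
tool_pos: [525.4, 91.0, 85.4]
contact_force: [-0.2, -0.3, 1.3]
tool_pos: [524.6, 93.7, 85.5]
contact_force: [0.2, -0.4, 0.5]
```

Dropped in. I lift high and back off, then check.

```bash
python3 -m creep '[{"hand":0.25,"tx":0,"ty":0,"tz":-0.03,"spin":0},{"hand":0.25,"tx":-0.04,"ty":0,"tz":-0.04,"spin":0},{"hand":0.25,"tx":-0.05,"ty":0,"tz":-0.03,"spin":0},{"hand":0.25,"tx":-0.06,"ty":0,"tz":0,"spin":0},{"hand":0.25,"tx":-0.06,"ty":0,"tz":0,"spin":0}]' >/dev/null
python3 -m creep '[{"hand":0.25,"tx":-0.05,"ty":0,"tz":0,"spin":0},{"hand":0.25,"tx":0,"ty":0,"tz":0,"spin":0},{"hand":0.25,"tx":0,"ty":0,"tz":0,"spin":0},{"hand":0.25,"tx":0,"ty":0,"tz":0,"spin":0}]'
python3 - <<'E'
from plant import cams
import cv2,numpy as np
a=cams.capture("top")["color"][190:290,250:400,::-1];b=cams.capture("side")["color"][195:325,190:310,::-1]
a=cv2.resize(a,(600,400));b=cv2.resize(b,(369,400))[:,:200*1]if 0 else cv2.resize(b,(200,217))
o=np.zeros((400,800,3),np.uint8);o[:,:600]=a;o[:217,600:]=b
cv2.imwrite("pics/end.png",o)
E
```

```text
time: 21.1
tool_pos: [598.5, -154.3, 185.8]
tcp_rot: [-3.141, -0.0, 1.861]
contact_force: [-0.2, 0.4, -0.2]
grip_width: 22.6
finger_force: 0.0
```

View pics/end.png

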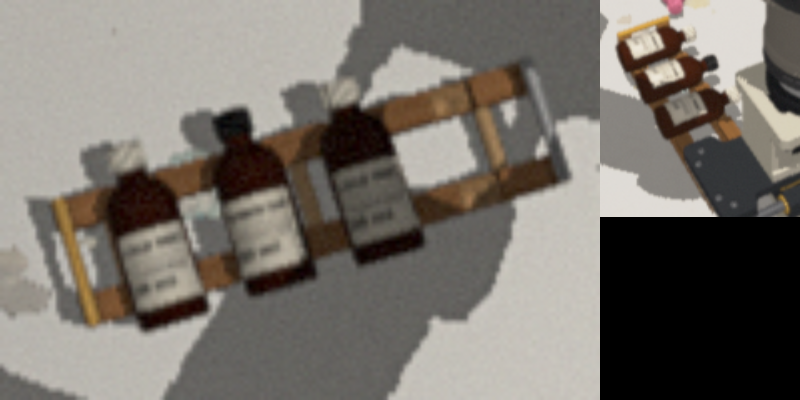

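The picture shows all three bottles label up and evenly spaced, with caps at (127,156), (232,123) and (340,93). Notch 1 is empty, so I hand in.

```bash
python3 -c "
from plant import close_job
print(close_job())"
```

```text
the job is handed in; nothing more can be done
None
```

I rolled both bottles one notch towards the brass bar and handed the job in: in the last picture the black-capped one is label up in notch 3, the white-capped one label up in notch 2, and the turned bottle is still in notch 4; no verdict was returned.

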